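# Build up a stepped-rebate cutter pack on the setting stand

### The job

Build up the stepped-rebate cutter pack on the arbor of the setting stand: first the large cutter, on it the thick spacing ring, then the small cutter, each sitting flat on the one below with its hub up, and close the pack with the clamping cap, its spigot fully home in the small cutter's bore. Lower the cutters all the way down the arbor, because their carbide tips chip if they are let drop. The wide thin ring belongs to another set-up: leave it where it lies.

Things in the scene. Friction and masses are not known exactly. Their poses are not given: they have to be found in the camera images.
- setting_stand: Setting stand, fixed: grey round cast foot 130 mm across, short column with a black plunger knob at its side (33 mm up), and at 50 mm above the bench a flat steel flange 64 mm across, from which a bright vertical arbor, 30 mm diameter, rises to 107 mm above the bench; its top 7 mm taper to 18 mm. Origin: on the arbor's axis at the foot's underside (bench level), z up along the arbor.
- large_cutter: Large grooving cutter, loose, hub up: dark steel disc 100 mm across its four carbide teeth, 8 mm thick, with a bright round hub of 52 mm diameter on top, reaching 24 mm above the underside; a through bore of 33 mm. Held by the hub, above the disc. About 0.4 kg. Origin: on its axis at the underside, z up.
- small_cutter: Small grooving cutter, loose, hub up: dark steel disc 74 mm across its three carbide teeth, 10 mm thick, with a bright round hub of 48 mm diameter on top, reaching 26 mm above the underside; a through bore of 33 mm. Held by the hub, above the disc. About 0.3 kg. Origin: on its axis at the underside, z up.
- thick_ring: Thick spacing ring, loose, lying flat: plain bright steel ring, 48 mm outside diameter, 18 mm high; a through bore of 33 mm. Origin: on its axis at the underside, z up.
- thin_ring: Wide thin ring, loose, lying flat, not part of this pack: plain bright steel ring, 58 mm outside diameter, only 8 mm high; a through bore of 33 mm. Origin: on its axis at the underside, z up.
- clamp_cap: Clamping cap, loose, standing on its spigot: spigot 28 mm diameter, 8 mm high (enters a cutter's 33 mm bore); above it a dark collar 48 mm diameter, 8 to 18 mm up, and a knurled round head 32 mm diameter up to 34 mm, by which it is held. When home the collar rests on the small cutter's hub. Origin: on its axis at the spigot's underside, z up.
Things that resemble listed ones, but are neither listed nor needed, are in the scene too. What is shaped like the small_cutter but turquoise is not meant. What is shaped like the thick_ring but green is not meant.

How it is judged:
By the outcome, as a careful person would: the job done as asked, in the order asked, and still so for the second after the job is handed in, with the robot touching nothing.
It also fails if it takes over 102 s, if anything falls off the work surface, if the arm or the gripper's body presses on something with over 40 N, if the wrist force passes 120 N, or if a joint passes its speed limit or range.

### The arm

A 7-joint arm with a two-finger parallel gripper is mounted at the origin on a cart in front of the work surface, level with it; the furniture and walls round the work are solid. World frame = base frame: x ahead of the robot, y to its left, z up, the work surface at z = 0. Lengths are in m, angles in rad, forces in N, time in s.
With the tool pointing down it reaches from about 0.35 to 0.9 m from the base axis. Payload 19.9 kg.
Tool frame: the origin (TCP) lies midway between the tips of the shut fingers; the grasp point (between the pads) lies 19 mm behind it; z points along the fingers, y is the line along which they close (so a half turn about z gives the same grasp; the last joint's range is limited). The gripper opens to 94 mm and grips with 3 to 60 N. Pads are 16 mm wide; open, the fingers measure 119 mm over their backs; the gripper's body (75 mm by 177 mm) begins 78 mm behind the grasp point.
Start: joints at [-1.335, 0.417, -0.01, 1.614, 0.005, 1.111, -0.053], TCP at [0.171, 0.601, 0.177] pointing down, gripper open.
Joint ranges: [-2.81, 2.81], [-0.39, 2.02], [-1.27, 1.25], [0.06, 2.57], [-1.19, 4.33], [0.19, 2], [-2.82, 2.82]. Speed limits (rad/s): [1.89, 1.89, 2.39, 2.39, 3.01, 3.01, 3.01].

### API

Orientations are given as a unit quaternion [x, y, z, w].
In Python, from workcell import get_obs, optics, job_done gives the robot as it stands.
- The arm moves only by the tool drive_tool, never from a script. Its argument "commands" is a list of rows, each a list of 2 entries, a list of its own where there are three numbers: the shift along the tool's x, y, z in mm, then the turn, a rotation vector about the tool's x, y, z in degrees. A call has 1 to 10 rows; each row is the pose to reach, as a shift and turn from the pose commanded when the call began, along the tool's axes at that moment; what a row does not reach only later rows make up. A row lasts 1/10 s, in which the tool goes at most 50 mm and 8.59 degrees, less where a joint would pass 70% of its speed; a pose out of reach is approached as far as the arm can. A call with a gripper value outside its range is refused whole. "hand" is the opening, from 0 (shut) to 1 (fully open), set as the call begins (left out, the last holds). The fingers move at their own pace and stop on an object; "grip_force" is the grip in N (left out, the last holds). Time passes only in rows, so rows that repeat a pose let the fingers close. It gives the time, the measured TCP pose, the force, the opening and the grip force at its end, in the units of the state.
- get_obs(): the state, without advancing time (a new reading comes with each control period).
- optics.capture(name): name is "side" or "top" or "wrist"; returns a dict with "img" (420x560x3 uint8, red, green, blue), "depth" (420x560 float32, m along the optical axis (not along the pixel's ray), 0 where there is no reading), "fx", "fy", "cx", "cy" (pixels), "R" (3x3) and "t" (3): a world point X has camera coordinates R X + t. Camera axes: x right, y down, z forward; pixel columns grow to the right and rows downward; lengths in m; the calibration is good to about 2 mm. A picture is of the moment at which its call begins.
- job_done(): hands the job in; it is judged then, once.
The state is a dict: "clock": time; "joint_pos": joint angles; "qvel": joint speeds; "joint_efforts": joint torques, N m; "tool_pos": TCP position; "ee_rot": TCP orientation; "contact_force": force on the tool from outside, world axes, zero at the start; "torque": the same for the moment, N m; "opening": finger opening in m; "finger_force": force on a finger pad.
Only numpy, scipy, OpenCV 4.12 (cv2) and the standard library are available. Lean on these libraries where they do the work, as an engineer would, in place of code of your own. Each camera call takes 0.05 s, during which the arm holds its last target. There are 200 camera calls.

## Working session

There is one attempt and no reset: what is moved stays moved. The work goes in short steps, Python scripts to look and compute and a tool call to move; the robot and the scene stay as the last step left them, time stands still between calls to the robot, and variables do not carry over. Pictures are saved under pics/ and viewed, at most 14 in all, crops included, and the job is handed in when it is done.

Besides the shell and the picture viewer there is one more tool, called after "Request:" by a JSON object that holds its "method" and its "body". drive_tool: Moves the arm, as the interface text tells. Its arguments: {"type":"object","properties":{"commands":{"type":"array","items":{"type":"array"}},"hand":{"type":"number"},"grip_force":{"type":"number"}},"required":["commands"]}

```bash
mkdir -p pics; ls
python3 - <<'E'
from workcell import get_obs, optics
import cv2
print(get_obs())
for n in ("top","side"):
    c=optics.capture(n); cv2.imwrite(f"pics/{n}0.png",c["img"][:,:,::-1]); print(n,c["R"],c["t"],c["fx"],c["cx"],c["cy"])
E
```

```text
pics
{'clock': 0.0, 'joint_pos': array([-1.33445553,  0.41797608, -0.0102912 ,  1.61415077,  0.00467496,
        1.11069078, -0.05294607]), 'qvel': array([ 0.00135238,  0.00092467,  0.00101606,  0.00149278,  0.00013215,
        0.00028596, -0.00038173]), 'joint_efforts': array([ 1.87344076e-04, -8.51234293e+01,  6.39138110e-01, -4.25992620e+01,
       -4.87899932e-02,  1.84410514e-02,  6.69282826e-05]), 'tool_pos': array([0.17132911, 0.60064398, 0.17683388]), 'ee_rot': array([ 1.38454084e-01,  9.90368672e-01, -5.98665803e-04, -4.70520322e-05]), 'contact_force': array([-0.38099415, -0.07912097,  0.35709635]), 'torque': array([ 0.02354014,  0.0446827 , -0.00661717]), 'finger_force': 0.0, 'opening': 0.09367350716623193}
top [[ 0.00423384 -0.99992501  0.01149152]
 [-0.99248429 -0.0056072  -0.1222436 ]
 [ 0.12229887 -0.01088759 -0.9924336 ]] [0.13470821 0.53868149 1.64450001] 523.3288630191288 286.3019088683243 205.2722582731705
side [[ 0.99977943  0.017168   -0.01209772]
 [-0.00464102 -0.38118523 -0.92448704]
 [-0.02048306  0.92433927 -0.38102148]] [-0.53226353  0.10889752  1.17785672] 408.58599890216715 282.18563764916956 215.73106141534876
```

View pics/top0.png

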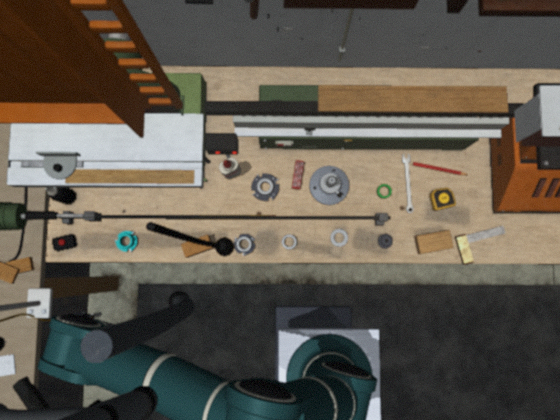

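View pics/side0.png

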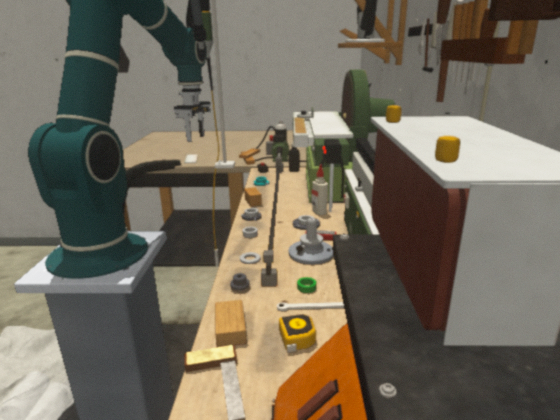

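The top view shows the large cutter at (265,186), stand (330,184), small cutter (245,243), thick ring (289,242), thin ring (339,238) and cap (385,241). A bar clamp lies along row 216, between the front row and the stand. The turquoise (126,241) and green (384,190) parts are decoys.

```bash
cat > h.py <<'E'
import numpy as np, cv2
from workcell import get_obs, optics
from scipy.spatial.transform import Rotation as Ro
def cloud(c):
    d=c["depth"]; v,u=np.mgrid[:d.shape[0],:d.shape[1]]
    P=np.stack([(u-c["cx"])/c["fx"]*d,(v-c["cy"])/c["fy"]*d,d],-1)
    W=(P-c["t"])@c["R"]; W[d==0]=np.nan
    return W
def onplane(c,u,v,z):
    "world point of pixel on plane height z"
    r=c["R"].T@np.array([(u-c["cx"])/c["fx"],(v-c["cy"])/c["fy"],1]); o=-c["R"].T@c["t"]
    return o+r*(z-o[2])/r[2]
def tool(p):
    "shift in tool axes (mm) to world point p"
    o=get_obs(); return (Ro.from_quat(o["ee_rot"]).inv().apply(np.array(p)-o["tool_pos"])*1000).round(1)
E
python3 - <<'E'
from h import *
c=optics.capture("top"); W=cloud(c)
for n,u,v in [("large",265,186),("stand",330,184),("small",245,243),("thick",289,242),("thin",339,238),("cap",385,241)]:
    p=onplane(c,u,v,.02)
    m=(np.hypot(W[...,0]-p[0],W[...,1]-p[1])<.07)&(W[...,2]>.005)
    print(n,p.round(3),"zmax",np.round(np.nanpercentile(W[m][:,2],[50,90,99]),3),"cent",W[m].mean(0).round(3))
for a in [110,150,200,250,300,350,378]:
    print("bar",a,[(W[r,a]*1000).round() for r in (214,217)])
print("knob",[(W[r,q]*1000).round() for r,q in((245,225),(230,165),(238,195))], "rail", (W[145,300]*1000).round(),(W[128,300]*1000).round(),(W[168,228]*1000).round(), (W[219,381]*1000).round())
E
```

```text
large [0.602 0.207 0.02 ] zmax [0.01  0.024 0.03 ] cent [0.6   0.208 0.012]
stand [ 0.61  -0.004  0.02 ] zmax [0.02  0.054 0.108] cent [0.605 0.    0.03 ]
small [0.417 0.269 0.02 ] zmax [0.901 1.229 1.249] cent [0.383 0.258 0.727]
thick [0.421 0.128 0.02 ] zmax [0.008 0.02  0.027] cent [0.422 0.131 0.011]
thin [ 0.435 -0.032  0.02 ] zmax [0.009 0.067 0.073] cent [ 0.446 -0.031  0.021]
cap [ 0.426 -0.18   0.02 ] zmax [0.017 0.044 0.093] cent [ 0.435 -0.175  0.025]
bar 110 [array([510., 709.,  -0.]), array([494., 688.,  65.])]
bar 150 [array([511., 581.,  -5.]), array([494., 562.,  68.])]
bar 200 [array([512., 417.,   1.]), array([495., 407.,  68.])]
bar 250 [array([512., 255.,   5.]), array([496., 251.,  68.])]
bar 300 [array([514.,  92.,  -1.]), array([498.,  94.,  58.])]
bar 350 [array([515., -72.,  -4.]), array([498., -62.,  65.])]
bar 378 [array([ 507., -149.,   70.]), array([ 498., -149.,   69.])]
knob [array([370., 239., 902.]), array([ 369.,  262., 1212.]), array([ 371.,  260., 1058.])] rail [727.  95.  67.] [757.  99. 161.] [640. 317. 125.] [ 490. -155.   89.]
```

Run:
```python
from h import *
o=get_obs();print(tool([.4,.4,.3]),tool([.605,0.1,.3]),Ro.from_quat(o["ee_rot"]).as_matrix().round(3))
```

```text
[-275.  -130.5 -122.9] [-554.4 -362.8 -122.7] [[-0.962  0.274 -0.   ]
 [ 0.274  0.962 -0.001]
 [-0.    -0.001 -1.   ]]
```

Request:
{"method": "drive_tool", "body": {"commands": [[[-50, -20, -60], [0, 0, -8]], [[-100, -45, -123], [0, 0, -16]], [[-150, -70, -123], [0, 0, -16]], [[-200, -95, -123], [0, 0, -16]], [[-240, -120, -123], [0, 0, -16]], [[-275, -145, -123], [0, 0, -16]], [[-310, -175, -123], [0, 0, -16]], [[-350, -205, -123], [0, 0, -16]], [[-390, -235, -123], [0, 0, -16]], [[-430, -265, -123], [0, 0, -16]]], "hand": 1}}

```text
clock: 1.15
tool_pos: [0.4841, 0.2643, 0.3003]
ee_rot: [-0.001, 1.0, 0.0, 0.0]
contact_force: [1.3, 1.0, -1.1]
opening: 0.0939
finger_force: 0.0
```

Run:
```python
from h import *
print(tool([.605,0.1,.3]),get_obs())
```

```text
[-120.6 -164.5    0.3] {'clock': 1.15, 'joint_pos': array([-0.72577524,  0.19294118,  0.20016652,  1.640495  , -0.03947542,
        1.3119849 ,  1.05327588]), 'qvel': array([ 0.62778552,  0.11620864,  0.34757015, -0.12519962, -0.08732475,
        0.0229119 ,  0.98203724]), 'joint_efforts': array([ -7.71544844, -69.10542727,   0.31961289, -43.77264619,
         0.36914382,   0.23386468,  -3.29743221]), 'tool_pos': array([0.4841401 , 0.26434517, 0.30032804]), 'ee_rot': array([-8.01756717e-04,  9.99999677e-01,  4.23632315e-05,  4.73915413e-05]), 'contact_force': array([ 1.25855127,  1.01409911, -1.05672208]), 'torque': array([ 0.07517201,  0.0056899 , -0.02034437]), 'finger_force': 0.0, 'opening': 0.09385923469372988}
```

Request:
{"method": "drive_tool", "body": {"commands": [[[-20, -45, 0], [0, 0, 0]], [[-40, -90, 0], [0, 0, 0]], [[-60, -135, 0], [0, 0, 0]], [[-80, -180, 0], [0, 0, 0]], [[-93, -228, 0], [0, 0, 0]], [[-93, -228, 0], [0, 0, 0]], [[-93, -228, 0], [0, 0, 0]], [[-93, -228, 0], [0, 0, 0]]]}}

```text
clock: 1.95
tool_pos: [0.5764, 0.0394, 0.3]
ee_rot: [-0.001, 1.0, 0.0, -0.0]
contact_force: [0.4, 0.1, -0.7]
opening: 0.094
finger_force: 0.0
```

Run:
```python
from h import *
o=get_obs();print(o["tool_pos"],o["qvel"].round(3),o["joint_pos"].round(2))
c=optics.capture("wrist"); cv2.imwrite("pics/w1.png",c["img"][:,:,::-1]); print(-c["R"].T@c["t"],c["R"].round(3))
np.save("stand.npy",c,allow_pickle=True)
```

```text
[0.57640103 0.03938561 0.30004164] [-0.012 -0.003 -0.003 -0.    -0.    -0.002  0.001] [-0.41  0.25  0.36  1.58 -0.09  1.32  1.53]
[0.51166226 0.03873806 0.50658301] [[-0.003  1.    -0.   ]
 [ 0.974  0.003  0.225]
 [ 0.225  0.    -0.974]]
```

View pics/w1.png

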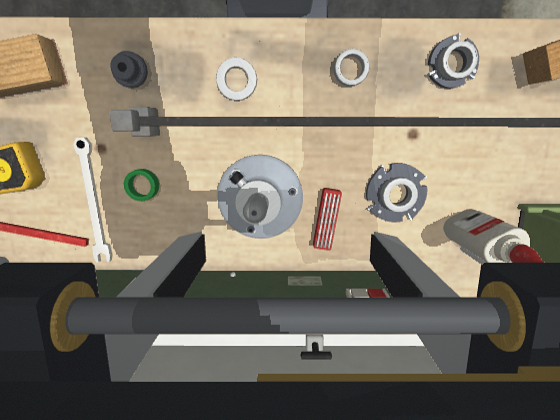

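The wrist view shows the parts clearly: arbor top (256,207), large cutter (397,193), small cutter (455,62), thick ring (352,68), thin ring (237,79), cap (129,68). I'll fit circles to the tops in rectified views.

```bash
cat >> h.py <<'E'
def fit(c,u,v,zlo,zhi,ztop,rmax=.04):
    "circle fit of outer rim of the region with zlo<z<zhi about pixel u,v"
    W=cloud(c); p=onplane(c,u,v,ztop)
    m=((W[...,2]>zlo)&(W[...,2]<zhi)&(np.hypot(W[...,0]-p[0],W[...,1]-p[1])<rmax)).astype(np.uint8)
    cs,_=cv2.findContours(m,cv2.RETR_EXTERNAL,cv2.CHAIN_APPROX_NONE)
    k=max(cs,key=cv2.contourArea)[:,0]
    q=np.array([onplane(c,a,b,ztop)[:2] for a,b in k])
    from scipy.optimize import least_squares
    r=least_squares(lambda s:np.hypot(q[:,0]-s[0],q[:,1]-s[1])-s[2],[*q.mean(0),.02],loss="soft_l1",f_scale=.001)
    return (r.x*1000).round(1), len(k), (np.abs(r.fun).mean()*1000).round(2), (np.nanmedian(W[m>0][:,2])*1000).round(1)
E
python3 - <<'E'
from h import *
c=np.load("stand.npy",allow_pickle=True).item(); print(c["fx"])
print("arbor top",fit(c,256,207,.1035,.115,.107,.03))
print("flange",fit(c,258,203,.045,.056,.05,.05))
print("foot",fit(c,260,196,.004,.04,.012,.09))
print("large",fit(c,400,193,.018,.03,.024))
print("small",fit(c,458,62,.019,.034,.026))
print("thick",fit(c,352,67,.012,.025,.018))
print("cap",fit(c,129,65,.028,.04,.034))
print("thin",fit(c,237,79,.005,.014,.008,.05))
E
```

```text
332.3409370072942
arbor top (array([610.9,  -2.6,  10.6]), 56, np.float64(0.53), np.float64(106.0))
flange (array([611.2,  -2.7,  31.4]), 126, np.float64(0.33), np.float64(49.3))
foot (array([611.4,  -2.8,  64.2]), 238, np.float64(0.34), np.float64(17.2))
large (array([604.2, 204.7,  25.3]), 99, np.float64(0.43), np.float64(23.0))
small (array([418.8, 269.3,  23.7]), 106, np.float64(0.43), np.float64(24.9))
thick (array([426.9, 126.6,  23.1]), 100, np.float64(0.32), np.float64(17.1))
cap (array([ 430.6, -180.6,   16.1]), 72, np.float64(0.39), np.float64(33.4))
thin (array([441.3, -34.2,  28. ]), 116, np.float64(0.34), np.float64(7.3))
```

Request:
{"method": "drive_tool", "body": {"commands": [[[-7, 42, 0], [0, 0, -7.5]], [[-14, 84, 0], [0, 0, -15]], [[-21, 125, 20], [0, 0, -22.5]], [[-28, 165, 60], [0, 0, -30]], [[-28, 165, 110], [0, 0, -30]], [[-28, 165, 150], [0, 0, -30]], [[-28, 165, 150], [0, 0, -30]], [[-28, 165, 150], [0, 0, -30]], [[-28, 165, 150], [0, 0, -30]]]}}

```text
clock: 2.9
tool_pos: [0.6057, 0.204, 0.1532]
ee_rot: [-0.26, 0.966, 0.0, 0.002]
contact_force: [0.6, 0.1, -0.2]
opening: 0.0939
finger_force: 0.0
```

```bash
cat >> h.py <<'E'
def look(name="wrist",save=None):
    c=optics.capture(name)
    if save: cv2.imwrite("pics/"+save,c["img"][:,:,::-1])
    return c
def pix(c,p):
    q=c["R"]@np.array(p)+c["t"]; return q[0]/q[2]*c["fx"]+c["cx"],q[1]/q[2]*c["fy"]+c["cy"]
def yaw():
    m=Ro.from_quat(get_obs()["ee_rot"]).as_matrix(); return m.round(3)
E
python3 - <<'E'
from h import *
o=get_obs();print(o["tool_pos"],o["ee_rot"].round(4))
c=look(save="w2.png"); f=fit(c,*pix(c,[.6042,.2047,.024]),.018,.03,.024)
print(f); print(tool([*(f[0][:2]/1000),.011]))
E
```

```text
[0.60566741 0.20399927 0.15322352] [-2.596e-01  9.657e-01  2.000e-04  1.800e-03]
(array([604.3, 205.8,  25.2]), 138, np.float64(0.25), np.float64(23.1))
[  0.8   2.5 142.2]
```

View pics/w2.png

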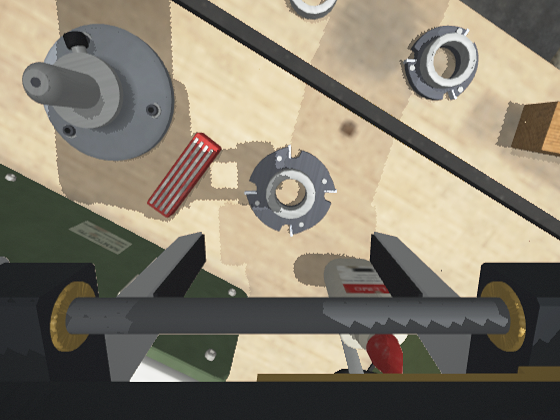

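The hub sits centred between the fingers at (290,192), and the bottle is clear of the gripper body. Descending.

Request:
{"method": "drive_tool", "body": {"commands": [[[1, 2.5, 45], [0, 0, 0]], [[1, 2.5, 90], [0, 0, 0]], [[1, 2.5, 120], [0, 0, 0]], [[1, 2.5, 142], [0, 0, 0]], [[1, 2.5, 142], [0, 0, 0]], [[1, 2.5, 142], [0, 0, 0]]]}}

```text
clock: 3.55
tool_pos: [0.6034, 0.2053, 0.0101]
ee_rot: [-0.259, 0.966, 0.0, 0.001]
contact_force: [1.0, -0.5, 0.1]
opening: 0.0943
finger_force: 0.0
```

Request:
{"method": "drive_tool", "body": {"commands": [[[0, 0, 0], [0, 0, 0]], [[0, 0, 0], [0, 0, 0]], [[0, 0, 0], [0, 0, 0]], [[0, 0, 0], [0, 0, 0]], [[0, 0, 0], [0, 0, 0]], [[0, 0, 0], [0, 0, 0]]], "hand": 0, "grip_force": 40}}

```text
clock: 4.15
tool_pos: [0.6023, 0.205, 0.0083]
ee_rot: [-0.26, 0.966, -0.0, -0.0]
contact_force: [0.2, 0.4, 0.7]
opening: 0.0496
finger_force: 0.0
```

Request:
{"method": "drive_tool", "body": {"commands": [[[0, 0, 0], [0, 0, 0]], [[0, 0, 0], [0, 0, 0]]]}}

```text
clock: 4.35
tool_pos: [0.6023, 0.205, 0.0082]
ee_rot: [-0.26, 0.966, -0.0, -0.0]
contact_force: [0.7, 0.1, 0.7]
opening: 0.0332
finger_force: 0.0
```

Run:
```python
from h import *
o=get_obs();print(o)
c=look(save="w3.png");print(tool([.6043,.2058,.011]))
```

```text
{'clock': 4.35, 'joint_pos': array([-0.49541711,  0.63621402,  0.16275373,  1.70757598, -0.13331791,
        0.80873837,  1.82411378]), 'qvel': array([-0.00026557, -0.00010934, -0.00021125,  0.0010277 ,  0.00067838,
        0.00054641, -0.00058599]), 'joint_efforts': array([-3.30468036e-03, -9.54687381e+01,  5.80552563e+00, -3.40490377e+01,
        4.01770219e-02,  7.11754407e-02, -2.60378420e-04]), 'tool_pos': array([0.60225387, 0.20497898, 0.00817351]), 'ee_rot': array([-2.59530389e-01,  9.65734937e-01, -6.47010247e-05, -6.23924434e-05]), 'contact_force': array([0.65858898, 0.11310493, 0.66087304]), 'torque': array([ 0.08747855, -0.04186097,  0.02717452]), 'finger_force': 0.0, 'opening': 0.03321945950227858}
[-2.2 -0.3 -2.8]
```

View pics/w3.png

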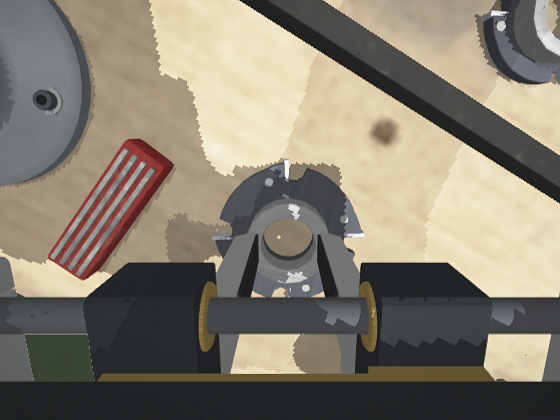

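Run:
```python
from h import *
c=look(); W=cloud(c)
print("hub pix",pix(c,[.6043,.2058,.024]),"tcp pix",pix(c,get_obs()["tool_pos"]))
for u,v in [(252,238),(246,250),(240,280),(324,238),(330,250),(335,280),(285,206),(285,222),(265,215),(285,262),(260,180),(340,180),(288,240)]: print(u,v,(W[v,u]*1000).round(1))
```

```text
hub pix (np.float64(287.78906048788747), np.float64(244.37291474150513)) tcp pix (np.float64(288.23413932077926), np.float64(233.06452857956506))
252 238 [604.  183.6  46. ]
246 250 [604.3 182.7  64.8]
240 280 [603.8 184.2  96.7]
324 238 [584.8 216.8  46. ]
330 250 [584.3 217.4  64.7]
335 280 [585.3 215.6  97.4]
285 206 [584.8 192.6  22.8]
285 222 [599.  200.6  -0.7]
265 215 [595.1 184.9  24.2]
285 262 [619.3 212.4  12. ]
260 180 [581.3 172.3   7.2]
340 180 [556.5 217.7  -1.7]
288 240 [609.2 208.8  -1.2]
```

Run:
```python
from h import *
c=look(); W=cloud(c); o=get_obs(); T=Ro.from_quat(o["ee_rot"])
L=T.inv().apply(W.reshape(-1,3)-o["tool_pos"]).reshape(W.shape)*1000
print(o["clock"],o["opening"])
for r in range(226,300,6): print(r,"L",L[r,250-(r-238)//5].round(0),"R",L[r,325+(r-238)//5].round(0))
for u,v in [(150,275),(150,300),(400,275),(150,340),(285,315)]: print(u,v,L[v,u].round())
s=look("side"); u,v=map(int,pix(s,[.604,.205,.05])); print(u,v)
cv2.imwrite("pics/s3.png",cv2.resize(s["img"][v-60:v+50,u-70:u+70,::-1],None,fx=5,fy=5))
```

```text
4.5 0.021508071964544472
226 L [  9. -21. -15.] R [  9.  20. -15.]
232 L [  6. -22. -15.] R [  5.  21. -15.]
238 L [ 10. -20. -39.] R [  9.  19. -38.]
244 L [  9. -20. -48.] R [  9.  19. -48.]
250 L [  9. -19. -56.] R [ 10.  18. -57.]
256 L [  9. -19. -64.] R [ 10.  18. -65.]
262 L [  9. -18. -71.] R [ 10.  17. -72.]
268 L [ 10. -18. -79.] R [ 10.  17. -79.]
274 L [  9. -18. -84.] R [ 10.  17. -84.]
280 L [  9. -18. -89.] R [  9.  17. -89.]
286 L [  9. -18. -93.] R [  9.  17. -94.]
292 L [  9. -17. -99.] R [ 10.  16. -99.]
298 L [  28.  -12. -138.] R [  28.   11. -137.]
150 275 [  33.  -32. -136.]
150 300 [  33.  -27. -148.]
400 275 [  34.   25. -138.]
150 340 [  24.  -28. -148.]
285 315 [  26.   -1. -141.]
304 210
```

View pics/s3.png

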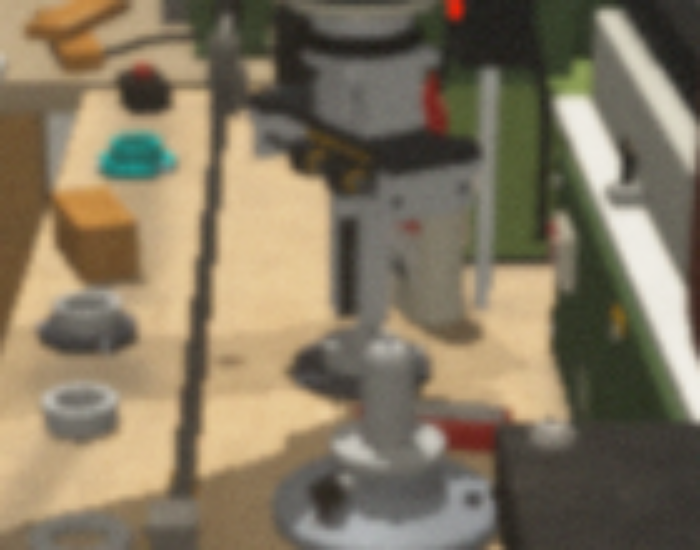

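The view shows the fingers closing above the hub (235–260 rows): the tips are about 35 mm higher than the reported TCP. I'll open and measure the tip position open.

Request:
{"method": "drive_tool", "body": {"commands": [[[0, 0, 0], [0, 0, 0]], [[0, 0, 0], [0, 0, 0]], [[0, 0, 0], [0, 0, 0]], [[0, 0, 0], [0, 0, 0]], [[0, 0, 0], [0, 0, 0]], [[0, 0, 0], [0, 0, 0]], [[0, 0, 0], [0, 0, 0]], [[0, 0, 0], [0, 0, 0]]], "hand": 0.75}}

```text
clock: 5.35
tool_pos: [0.6023, 0.205, 0.0082]
ee_rot: [-0.26, 0.966, -0.0, 0.0]
contact_force: [0.3, 0.0, 0.3]
opening: 0.0704
finger_force: 0.0
```

Run:
```python
from h import *
c=look(); W=cloud(c); o=get_obs(); T=Ro.from_quat(o["ee_rot"])
L=T.inv().apply(W.reshape(-1,3)-o["tool_pos"]).reshape(W.shape)*1000
print(o["clock"],o["opening"],o["tool_pos"])
m=(np.abs(L[...,0])<14)&(np.abs(L[...,1])>25)&(np.abs(L[...,1])<70)&(L[...,2]<-24)
for s in (-1,1):
    P=L[m&(s*L[...,1]>0)]; print(s,np.sort(P[:,2])[-5:].round(1)); 
    for a in (-35,-42,-50,-70,-90): 
        Q=P[abs(P[:,2]-a)<3]; 
        if len(Q): print(a,"x",np.percentile(Q[:,0],[2,98]).round(1),"y",np.percentile(Q[:,1],[2,98]).round(1))
```

```text
5.4 0.07004625894054303 [0.60230267 0.20500045 0.00824469]
-1 [-27.4 -27.2 -27.  -26.8 -26.5]
-35 x [-7.2  9.7] y [-45.9 -35.5]
-42 x [-7.2  9.7] y [-47.  -35.4]
-50 x [-7.1  9.8] y [-46.8 -35.5]
-70 x [-6.8  9.8] y [-47.2 -35.5]
-90 x [2.7 9.9] y [-47.3 -35.4]
1 [-27.4 -27.4 -27.3 -27.3 -27.1]
-35 x [-7.5  9.7] y [34.5 45.1]
-42 x [-7.2  9.8] y [34.4 45.9]
-50 x [-7.2  9.9] y [34.5 45.7]
-70 x [-6.8  9.9] y [34.4 46.2]
-90 x [2.8 9.9] y [34.4 46.5]
```

Request:
{"method": "drive_tool", "body": {"commands": [[[-3.5, 0, 8], [0, 0, 0]], [[-3.5, 0, 15], [0, 0, 0]], [[-3.5, 0, 20], [0, 0, 0]], [[-3.5, 0, 20], [0, 0, 0]], [[-3.5, 0, 20], [0, 0, 0]]]}}

```text
clock: 5.9
tool_pos: [0.6052, 0.2066, -0.012]
ee_rot: [-0.26, 0.966, -0.0, -0.0]
contact_force: [0.5, 0.5, 0.7]
opening: 0.0709
finger_force: 0.0
```

Run:
```python
from h import *
c=look(save="w4.png"); W=cloud(c)
o=get_obs();print(o["tool_pos"])
for r in range(212,250,3): print(r,(W[r,212:230:6,2]*1000).round(), (W[r,344:362:6,2]*1000).round())
```

```text
[ 0.60537761  0.20672216 -0.01171291]
212 [-1.  7.  7.] [7. 8. 7.]
215 [-1.  7.  7.] [8. 7. 8.]
218 [-1.  8.  7.] [7. 7. 9.]
221 [nan  8.  7.] [6. 8. 8.]
224 [-1.  8.  6.] [8. 8. 7.]
227 [-1. -0.  8.] [7. 9. 7.]
230 [ 0. -0. -1.] [7. 7. 8.]
233 [-1. 17. -1.] [ 8. nan 18.]
236 [23. 24. 19.] [ 8. 15. 23.]
239 [29. 27. 19.] [ 7. 17. 25.]
242 [32. 28. 19.] [ 7. 16. 29.]
245 [37. 33. 20.] [ 8. 16. 34.]
248 [41. 35. 21.] [ 7. 18. 33.]
```

View pics/w4.png

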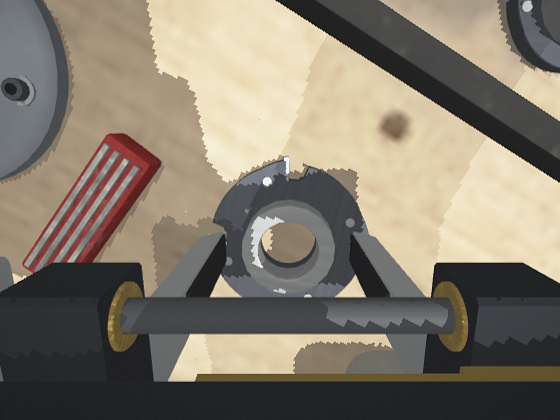

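The fingertips now straddle the hub at about z 17 mm (tips rows ~235, hub centre (290,241)). Lower 5 mm and grip.

Request:
{"method": "drive_tool", "body": {"commands": [[[0, 0, 5], [0, 0, 0]], [[0, 0, 5], [0, 0, 0]], [[0, 0, 5], [0, 0, 0]], [[0, 0, 5], [0, 0, 0]]]}}

```text
clock: 6.35
tool_pos: [0.6054, 0.2068, -0.0167]
ee_rot: [-0.26, 0.966, -0.0, 0.0]
contact_force: [0.8, 0.4, 0.3]
opening: 0.0706
finger_force: 0.0
```

Request:
{"method": "drive_tool", "body": {"commands": [[[0, 0, 0], [0, 0, 0]], [[0, 0, 0], [0, 0, 0]], [[0, 0, 0], [0, 0, 0]], [[0, 0, 0], [0, 0, 0]], [[0, 0, 0], [0, 0, 0]]], "hand": 0, "grip_force": 40}}

```text
clock: 6.85
tool_pos: [0.6053, 0.2069, -0.0167]
ee_rot: [-0.26, 0.966, 0.0, 0.0]
contact_force: [0.1, 0.5, 0.7]
opening: 0.0523
finger_force: 40.0
```

Request:
{"method": "drive_tool", "body": {"commands": [[[0, 0, -15], [0, 0, 0]], [[0, 0, -40], [0, 0, 0]], [[0, 0, -80], [0, 0, 0]], [[0, 0, -120], [0, 0, 0]], [[10, -20, -135], [0, 0, 0]], [[28, -52, -135], [0, 0, 0]], [[46, -86, -135], [0, 0, 0]], [[64, -120, -135], [0, 0, 0]], [[82, -152, -135], [0, 0, 0]], [[93, -174, -135], [0, 0, 0]]]}}

```text
clock: 7.85
tool_pos: [0.6116, 0.0063, 0.1192]
ee_rot: [-0.258, 0.966, -0.0, -0.0]
contact_force: [0.1, -0.3, -4.5]
opening: 0.0518
finger_force: 40.0
```

Request:
{"method": "drive_tool", "body": {"commands": [[[6, -10, 0], [0, 0, 0]], [[6, -10, 0], [0, 0, 0]], [[6, -10, 0], [0, 0, 0]], [[6, -10, 0], [0, 0, 0]]]}}

```text
clock: 8.25
tool_pos: [0.6118, -0.0003, 0.1183]
ee_rot: [-0.26, 0.965, 0.0, 0.0]
contact_force: [-0.1, 0.5, -4.6]
opening: 0.0522
finger_force: 40.0
```

Run:
```python
from h import *
c=look(save="w5.png"); W=cloud(c)
np.save("w5.npy",c,allow_pickle=True)
o=get_obs();print(o["tool_pos"],o["opening"])
```

```text
[ 6.11854723e-01 -4.44984033e-04  1.18273369e-01] 0.05185522492999152
```

View pics/w5.png

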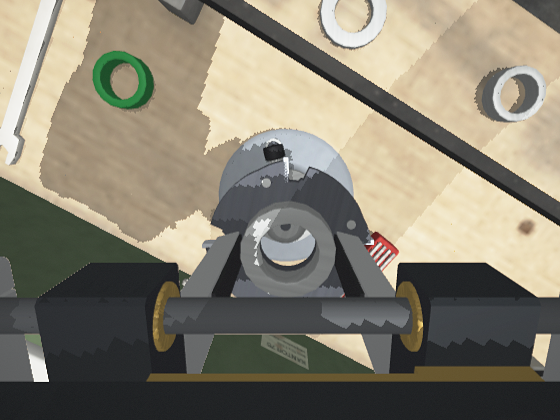

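The held cutter's bore is at (288,242) and the arbor tip shows through it at about (286,226). I'll fit both.

```bash
cat >> h.py <<'E'
def circ(q,r0=None):
    from scipy.optimize import least_squares
    f=(lambda s:np.hypot(q[:,0]-s[0],q[:,1]-s[1])-(r0 or s[2]))
    r=least_squares(f,[*q.mean(0),.016],loss="soft_l1",f_scale=.0007); return (r.x*1000).round(2),round(np.abs(r.fun).mean()*1000,2)
def bore(c,p,zt):
    "fit of bore rim (hole in top face at height zt) near world point p, 33 mm"
    W=cloud(c); u,v=map(int,pix(c,[*p[:2],zt]))
    hole=(~(W[...,2]>zt-.012)).astype(np.uint8)   # lower than top face
    n,l,st,ce=cv2.connectedComponentsWithStats(hole,connectivity=4)
    k=(l==l[v,u]).astype(np.uint8); cs,_=cv2.findContours(k,cv2.RETR_EXTERNAL,cv2.CHAIN_APPROX_NONE)
    k=max(cs,key=cv2.contourArea)[:,0]
    # the rim of the far (upper-image) side and sides: all at top face
    q=np.array([onplane(c,a,b,zt)[:2] for a,b in k]); return circ(q),len(k),st[l[v,u]]
E
python3 - <<'E'
from h import *
c=np.load("w5.npy",allow_pickle=True).item(); W=cloud(c)
print("hub top z",np.nanmedian(W[206:212,280:295,2]), (W[218:262:4,287,2]*1000).round())
p=onplane(c,288,242,.157)
print("bore",bore(c,p,.158))
m=(W[...,2]>.1)&(W[...,2]<.112); m[:200]=0;m[265:]=0;m[:,:255]=0;m[:,320:]=0
print("arb pts",m.sum(),W[m].mean(0))
m2=m&(W[...,2]>.1045); k=cv2.findContours(m2.astype(np.uint8),cv2.RETR_EXTERNAL,cv2.CHAIN_APPROX_NONE)[0]; k=max(k,key=cv2.contourArea)[:,0]
print(k.min(0),k.max(0),circ(np.array([onplane(c,a,b,.107)[:2] for a,b in k])))
print(W[m2].mean(0), [ (W[225,i]*1000).round() for i in (276,281,286,291,296)])
cv2.imwrite("pics/w5c.png",cv2.resize(c["img"][190:280,230:350,::-1],None,fx=6,fy=6,interpolation=cv2.INTER_NEAREST))
E
```

```text
hub top z 0.1574775931042226 [159. 158. 106. 107. 107. 106. 101.  19.  18.  17.  14.]
bore ((array([608.82,  -2.61,  14.17]), np.float64(0.49)), 151, array([ 259,  224,   58,   50, 2204], dtype=int32))
arb pts 501 [6.16169235e-01 4.19675425e-04 1.04925336e-01]
[272 224] [300 239] (array([614.59,  -0.73,   7.01]), np.float64(1.29))
[ 6.14789792e-01 -4.09950083e-04  1.06204744e-01] [array([601., -14., 158.]), array([612.,  -6., 107.]), array([611.,  -3., 107.]), array([609.,   0., 108.]), array([596.,  -5., 157.])]
```

View pics/w5c.png

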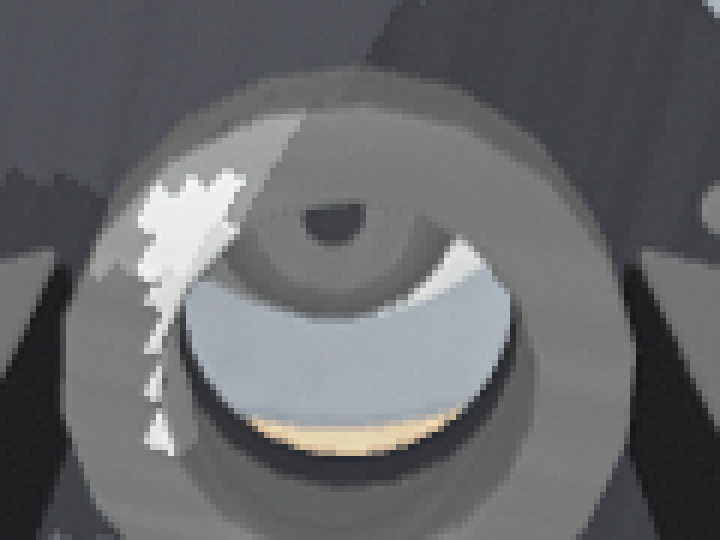

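```bash
cat >> h.py <<'E'
def bore2(c,p,zt,r=.0165,dz=.0035):
    W=cloud(c); u,v=map(int,pix(c,[*p[:2],zt]))
    hole=cv2.medianBlur((~(W[...,2]>zt-dz)).astype(np.uint8),3)
    n,l=cv2.connectedComponents(hole,connectivity=4)
    cs,_=cv2.findContours((l==l[v,u]).astype(np.uint8),cv2.RETR_EXTERNAL,cv2.CHAIN_APPROX_NONE)
    k=max(cs,key=cv2.contourArea)[:,0]; q=np.array([onplane(c,a,b,zt)[:2] for a,b in k])
    return circ(q),circ(q,r),len(k)
def shoulder(c,box,z=.1,r=.015,zlo=.092):
    "lower (far) edge of arbor inside pixel box"
    W=cloud(c); u0,u1,v0,v1=box; q=[]
    for u in range(u0,u1):
        col=W[v0:v1,u,2]; a=np.where((col>zlo)&(col<z+.012))[0]
        if len(a) and a[-1]+3<len(col) and col[a[-1]+3]<.08: q.append(onplane(c,u,v0+a[-1]+.5,z)[:2])
    q=np.array(q); return circ(q,r),len(q)
E
python3 - <<'E'
from h import *
c=np.load("w5.npy",allow_pickle=True).item()
p=onplane(c,288,242,.157)
for dz in(.003,.005): print(bore2(c,p,.158,dz=dz))
print(shoulder(c,(258,318,220,265)))
s=np.load("stand.npy",allow_pickle=True).item(); print("far view arbor",bore2.__name__, fit(s,256,207,.102,.115,.107,.03))
E
```

```text
((array([610.64,  -1.55,  15.69]), np.float64(0.15)), (array([610.68,  -1.53,  16.  ]), np.float64(0.81)), 162)
((array([610.22,  -1.83,  15.33]), np.float64(0.2)), (array([610.19,  -1.76,  16.  ]), np.float64(1.17)), 160)
((array([611.34,  -2.89,  16.  ]), np.float64(0.17)), 38)
far view arbor bore2 (array([610.5,  -2.5,  12. ]), 64, np.float64(0.58), np.float64(105.7))
```

Request:
{"method": "drive_tool", "body": {"commands": [[[0.4, -1.4, 0], [0, 0, 0]], [[0.4, -1.4, 10], [0, 0, 0]], [[0.4, -1.4, 20], [0, 0, 0]], [[0.4, -1.4, 28], [0, 0, 0]], [[0.4, -1.4, 34], [0, 0, 0]], [[0.4, -1.4, 40], [0, 0, 0]], [[0.4, -1.4, 45], [0, 0, 0]], [[0.4, -1.4, 45], [0, 0, 0]]]}}

```text
clock: 9.1
tool_pos: [0.6119, -0.0035, 0.0725]
ee_rot: [-0.26, 0.966, 0.0, -0.0]
contact_force: [-0.1, -0.9, -4.0]
opening: 0.0522
finger_force: 40.0
```

Run:
```python
from h import *
o=get_obs();print(o["tool_pos"],o["contact_force"],o["torque"])
```

```text
[ 0.61190574 -0.00353185  0.07252627] [-0.12356616 -0.8527775  -3.99603979] [0.07989416 0.06613095 0.06632697]
```

Request:
{"method": "drive_tool", "body": {"commands": [[[0, 0, 10], [0, 0, 0]], [[0, 0, 20], [0, 0, 0]], [[0, 0, 28], [0, 0, 0]], [[0, 0, 34], [0, 0, 0]], [[0, 0, 37], [0, 0, 0]], [[0, 0, 37], [0, 0, 0]], [[0, 0, 37], [0, 0, 0]]]}}

```text
clock: 9.8
tool_pos: [0.6123, -0.0035, 0.0364]
ee_rot: [-0.26, 0.966, -0.0, 0.0]
contact_force: [-1.3, 0.8, -4.9]
opening: 0.0521
finger_force: 40.0
```

Request:
{"method": "drive_tool", "body": {"commands": [[[0, 0, 1], [0, 0, 0]], [[0, 0, 1.5], [0, 0, 0]], [[0, 0, 2], [0, 0, 0]], [[0, 0, 2], [0, 0, 0]]]}}

```text
clock: 10.2
tool_pos: [0.6123, -0.0035, 0.0343]
ee_rot: [-0.26, 0.966, -0.0, 0.0]
contact_force: [-0.1, 0.7, -4.4]
opening: 0.0522
finger_force: 40.0
```

Request:
{"method": "drive_tool", "body": {"commands": [[[0, 0, 0.5], [0, 0, 0]], [[0, 0, 1], [0, 0, 0]], [[0, 0, 1.2], [0, 0, 0]], [[0, 0, 1.2], [0, 0, 0]]]}}

```text
clock: 10.6
tool_pos: [0.6123, -0.0035, 0.0333]
ee_rot: [-0.26, 0.966, -0.0, 0.0]
contact_force: [-2.1, 1.0, 1.9]
opening: 0.0521
finger_force: 40.0
```

Request:
{"method": "drive_tool", "body": {"commands": [[[0, 0, 0], [0, 0, 0]], [[0, 0, 0], [0, 0, 0]], [[0, 0, 0], [0, 0, 0]], [[0, 0, -10], [0, 0, 0]], [[0, 0, -40], [0, 0, 0]], [[0, 0, -80], [0, 0, 0]], [[0, 0, -120], [0, 0, 0]], [[18, 40, -125], [0, 0, 0]], [[36, 80, -125], [0, 0, 0]], [[54, 120, -125], [0, 0, 0]]], "hand": 0.75}}

```text
clock: 11.6
tool_pos: [0.5042, 0.0739, 0.159]
ee_rot: [-0.259, 0.966, -0.0, 0.001]
contact_force: [0.4, 0.6, -0.6]
opening: 0.0704
finger_force: 0.0
```

Request:
{"method": "drive_tool", "body": {"commands": [[[18, 39, 0], [0, 0, 0]], [[36, 76, 30], [0, 0, 0]], [[40, 86, 60], [0, 0, 0]], [[40, 86, 60], [0, 0, 0]], [[40, 86, 60], [0, 0, 0]], [[40, 86, 60], [0, 0, 0]]]}}

```text
clock: 12.2
tool_pos: [0.4294, 0.1272, 0.0995]
ee_rot: [-0.259, 0.966, -0.0, 0.001]
contact_force: [-0.8, 0.5, 0.5]
opening: 0.0706
finger_force: 0.0
```

Run:
```python
from h import *
o=get_obs();print(o["tool_pos"],o["ee_rot"].round(4))
c=look(save="w6.png"); f=fit(c,*pix(c,[.4269,.1266,.018]),.012,.025,.018)
print(f,bore2(c,f[0]/1000,.0175)); print(tool([f[0][0]/1000+.001,f[0][1]/1000+.001,-.022]))
np.save("w6.npy",c,allow_pickle=True)
t=look("top"); W=cloud(t); 
u,v=map(int,pix(t,[.611,-.003,.074])); 
print((W[v-14:v+15:4,u-14:u+15:4,2]*1000).round())
```

```text
[0.4293777  0.12717338 0.09953966] [-2.588e-01  9.659e-01 -1.000e-04  1.000e-03]
(array([425.4, 126.9,  23.3]), 148, np.float64(0.25), np.float64(17.0)) ((array([425.44, 127.11,  15.61]), np.float64(0.21)), (array([425.46, 127.11,  16.  ]), np.float64(0.89)), 99)
[  2.3   2.1 121.4]
[[ -1.   2.  10.  15.   9.  -1.  -2.   9.]
 [  9.  19.  22.  60.  53.  63.  18.   6.]
 [ 17.  61.  55.  78.  78.  60.  57.  13.]
 [ 56.  60.  76. 105. 106.  76.  55.  19.]
 [ 56.  63.  74. 104. 105.  75.  61.  59.]
 [ 56.  58.  73.  73.  66.  73.  57.  16.]
 [ 19.  67.  57.  62.  59.  59.  58.  18.]
 [ 20.  21.  58.  54.  55.  54.  43.  15.]]
```

Request:
{"method": "drive_tool", "body": {"commands": [[[2.3, 2, 40], [0, 0, 0]], [[2.3, 2, 80], [0, 0, 0]], [[2.3, 2, 105], [0, 0, 0]], [[2.3, 2, 118], [0, 0, 0]], [[2.3, 2, 121], [0, 0, 0]], [[2.3, 2, 121], [0, 0, 0]], [[2.3, 2, 121], [0, 0, 0]]]}}

```text
clock: 13.0
tool_pos: [0.4255, 0.1283, -0.022]
ee_rot: [-0.259, 0.966, 0.0, 0.001]
contact_force: [0.1, -0.6, -0.1]
opening: 0.0702
finger_force: 0.0
```

Request:
{"method": "drive_tool", "body": {"commands": [[[0, 0, 0], [0, 0, 0]], [[0, 0, 0], [0, 0, 0]], [[0, 0, 0], [0, 0, 0]], [[0, 0, 0], [0, 0, 0]], [[0, 0, 0], [0, 0, 0]], [[0, 0, 0], [0, 0, 0]]], "hand": 0}}

```text
clock: 13.6
tool_pos: [0.4249, 0.1283, -0.0226]
ee_rot: [-0.26, 0.966, 0.0, 0.0]
contact_force: [-1.2, 0.1, 7.7]
opening: 0.0486
finger_force: 40.0
```

Run:
```python
from h import *
o=get_obs();print(o["tool_pos"],o["opening"],o["finger_force"]); T=o["tool_pos"]
R=Ro.from_quat(o["ee_rot"])
print((R.inv().apply([.6113-.4254,-.0028-.127,0])*1000).round(1))
```

```text
[ 0.42492898  0.12829579 -0.02260996] 0.04857324731735737 40.0023340433836
[-9.580e+01 -2.055e+02  1.000e-01]
```

Request:
{"method": "drive_tool", "body": {"commands": [[[0, 0, -15], [0, 0, 0]], [[0, 0, -45], [0, 0, 0]], [[0, 0, -90], [0, 0, 0]], [[0, 0, -130], [0, 0, 0]], [[-10, -22, -137], [0, 0, 0]], [[-28, -60, -137], [0, 0, 0]], [[-46, -99, -137], [0, 0, 0]], [[-64, -138, -137], [0, 0, 0]], [[-80, -172, -137], [0, 0, 0]], [[-92, -197, -137], [0, 0, 0]]]}}

```text
clock: 14.6
tool_pos: [0.6044, 0.002, 0.1138]
ee_rot: [-0.259, 0.966, -0.0, -0.0]
contact_force: [-0.2, -0.3, -0.6]
opening: 0.0484
finger_force: 40.0
```

Request:
{"method": "drive_tool", "body": {"commands": [[[-4, -8, 0], [0, 0, 0]], [[-4, -8, 0], [0, 0, 0]], [[-4, -8, 0], [0, 0, 0]], [[-4, -8, 0], [0, 0, 0]], [[-4, -8, 0], [0, 0, 0]]]}}

```text
clock: 15.1
tool_pos: [0.61, -0.0002, 0.1143]
ee_rot: [-0.26, 0.966, 0.0, 0.0]
contact_force: [-0.4, -0.9, -0.8]
opening: 0.0487
finger_force: 40.0
```

```bash
cat >> h.py <<'E'
def place(c,zt):
    "bore of held part vs arbor shoulder; world and tool shift (mm)"
    o=get_obs(); p=o["tool_pos"]; b=bore2(c,p,zt,dz=.003); u,v=map(int,pix(c,[*(b[0][0][:2]/1000),zt]))
    s=shoulder(c,(u-32,u+32,v-22,v+24)); print("bore",b,"arbor",s)
    d=(s[0][0]-b[0][0]); d[2]=0; print("tool shift",Ro.from_quat(o["ee_rot"]).inv().apply(d).round(2))
E
python3 - <<'E'
from h import *
o=get_obs();print(o["tool_pos"],o["opening"]); c=look(save="w7.png"); W=cloud(c)
u,v=map(int,pix(c,[.6113,-.0028,.155])); print(u,v,(W[v-40:v+40:5,u,2]*1000).round())
np.save("w7.npy",c,allow_pickle=True)
place(c,np.nanmedian(W[v-29:v-23,u-8:u+8,2]))
E
```

```text
[ 6.09993866e-01 -1.90978233e-04  1.14298559e-01] 0.04874806258671177
282 255 [153. 153. 153. 107. 106. 106. 103.  58.  17.  16.  -1.  -1. 143. 149.
 153. 155.]h.py:37: RuntimeWarning: Mean of empty slice.
  r=least_squares(f,[*q.mean(0),.016],loss="soft_l1",f_scale=.0007); return (r.x*1000).round(2),round(np.abs(r.fun).mean()*1000,2)
  ret = ret.dtype.type(ret / rcount)
Traceback (most recent call last):
  File "h.py", line 64, in place
    s=shoulder(c,(u-32,u+32,v-22,v+24)); print("bore",b,"arbor",s)
  File "h.py", line 60, in shoulder
    q=np.array(q); return circ(q,r),len(q)
                          ~~~~^^^^^
  File "h.py", line 37, in circ
    r=least_squares(f,[*q.mean(0),.016],loss="soft_l1",f_scale=.0007); return (r.x*1000).round(2),round(np.abs(r.fun).mean()*1000,2)
                      ^^^^^^^^^^^^^^^^^
TypeError: Value after * must be an iterable, not numpy.float64
```

Run:
```python
from h import *
c=np.load("w7.npy",allow_pickle=True).item()
b=bore2(c,[.6113,-.0028],.1535,dz=.003); print(b); u,v=map(int,pix(c,[*(b[0][0][:2]/1000),.1535])); print(u,v)
print(shoulder(c,(u-32,u+32,v-30,v+40)))
```

```text
((array([609.84,  -0.82,  15.65]), np.float64(0.18)), (array([609.88,  -0.81,  16.  ]), np.float64(0.85)), 162)
287 254
((array([611.38,  -3.  ,  16.  ]), np.float64(0.17)), 40)
```

Request:
{"method": "drive_tool", "body": {"commands": [[[0, -2.7, 0], [0, 0, 0]], [[0, -2.7, 8], [0, 0, 0]], [[0, -2.7, 18], [0, 0, 0]], [[0, -2.7, 26], [0, 0, 0]], [[0, -2.7, 32], [0, 0, 0]], [[0, -2.7, 38], [0, 0, 0]], [[0, -2.7, 46], [0, 0, 0]], [[0, -2.7, 54], [0, 0, 0]], [[0, -2.7, 59], [0, 0, 0]], [[0, -2.7, 59], [0, 0, 0]]]}}

```text
clock: 16.15
tool_pos: [0.6114, -0.0034, 0.0542]
ee_rot: [-0.26, 0.966, 0.0, -0.001]
contact_force: [1.1, 1.0, -1.7]
opening: 0.0484
finger_force: 40.0
```

Request:
{"method": "drive_tool", "body": {"commands": [[[0, 0, 1.5], [0, 0, 0]], [[0, 0, 3], [0, 0, 0]], [[0, 0, 3.5], [0, 0, 0]], [[0, 0, 3.5], [0, 0, 0]]]}}

```text
clock: 16.55
tool_pos: [0.6119, -0.0034, 0.0516]
ee_rot: [-0.26, 0.966, -0.0, 0.0]
contact_force: [0.4, -0.2, -1.1]
opening: 0.0487
finger_force: 40.0
```

Request:
{"method": "drive_tool", "body": {"commands": [[[0, 0, 0.5], [0, 0, 0]], [[0, 0, 1], [0, 0, 0]], [[0, 0, 1.3], [0, 0, 0]], [[0, 0, 1.3], [0, 0, 0]]]}}

```text
clock: 16.95
tool_pos: [0.612, -0.0033, 0.0514]
ee_rot: [-0.26, 0.966, 0.0, 0.0]
contact_force: [-7.4, 0.7, 16.1]
opening: 0.0485
finger_force: 40.0
```

Request:
{"method": "drive_tool", "body": {"commands": [[[0, 0, -1], [0, 0, 0]], [[0, 0, -1], [0, 0, 0]], [[0, 0, -1], [0, 0, 0]], [[0, 0, -15], [0, 0, 0]], [[0, 0, -50], [0, 0, 0]], [[0, 0, -90], [0, 0, 0]], [[2, 25, -105], [0, 0, 0]], [[5, 65, -105], [0, 0, 0]], [[9, 110, -105], [0, 0, 0]], [[13, 155, -105], [0, 0, 0]]], "hand": 0.75}}

```text
clock: 17.95
tool_pos: [0.522, 0.1252, 0.1563]
ee_rot: [-0.259, 0.966, -0.0, 0.001]
contact_force: [0.2, 0.8, 0.4]
opening: 0.0708
finger_force: 0.0
```

Request:
{"method": "drive_tool", "body": {"commands": [[[4, 45, 0], [0, 0, 0]], [[8, 90, 0], [0, 0, 0]], [[12, 135, 10], [0, 0, 0]], [[16, 177, 30], [0, 0, 0]], [[16, 177, 50], [0, 0, 0]], [[16, 177, 50], [0, 0, 0]], [[16, 177, 50], [0, 0, 0]], [[16, 177, 50], [0, 0, 0]], [[16, 177, 50], [0, 0, 0]]]}}

```text
clock: 18.85
tool_pos: [0.4212, 0.2691, 0.1062]
ee_rot: [-0.259, 0.966, 0.0, 0.001]
contact_force: [0.9, 0.6, 0.9]
opening: 0.0706
finger_force: 0.0
```

Run:
```python
from h import *
o=get_obs();print(o["tool_pos"],o["ee_rot"].round(4),o["joint_pos"].round(2))
c=look(save="w8.png"); f=fit(c,*pix(c,[.4180,.2693,.026]),.02,.034,.026)
print(f,bore2(c,f[0]/1000,.0255)); print(tool([f[0][0]/1000+.0005,f[0][1]/1000+.001,-.0145]))
t=look("top"); W=cloud(t); 
u,v=map(int,pix(t,[.611,-.003,.074])); 
print((W[v-14:v+15:4,u-14:u+15:4,2]*1000).round())
```

```text
[0.42124363 0.26906445 0.1062428 ] [-2.589e-01  9.659e-01  2.000e-04  7.000e-04] [-0.72  0.28  0.1   1.99 -0.04  0.87  1.5 ]
(array([417.3, 271. ,  23.2]), 148, np.float64(0.21), np.float64(25.0)) ((array([417.34, 271.19,  15.65]), np.float64(0.21)), (array([417.38, 271.2 ,  16.  ]), np.float64(0.85)), 100)
[  1.5   4.2 120.5]
[[  6.   2.  20.  14.   7.  -3.   2.   4.]
 [ 13.  20.  19.  56.  61.  61.  14.  -1.]
 [ 16.  nan  58.  97.  90.  50.  51.  12.]
 [ 56.  63.  93. 107. 109.  91.  58.  13.]
 [ 57.  53.  99. 101. 114.  94.  63.  66.]
 [ 57.  60.  71.  nan  95.  75.  67.   6.]
 [ 24.  54.  58.  65.  65.  60.  56.  15.]
 [ 12.  16.  53.  57.  54.  52.  43.  14.]]
```

View pics/w8.png

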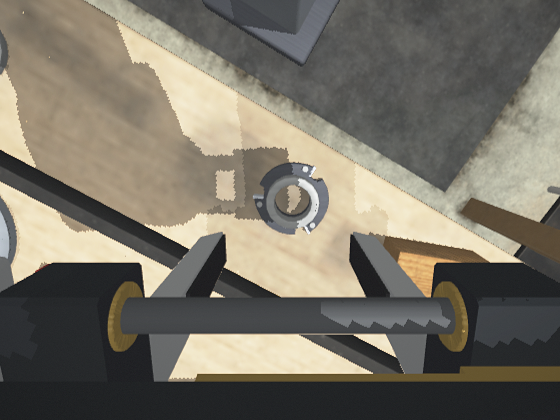

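The small cutter is at (293,200), upright and clear; the wooden block at (430,265) is close to the right finger, so I check that gap.

Run:
```python
from h import *
c=look(); W=cloud(c); o=get_obs(); L=Ro.from_quat(o["ee_rot"]).inv().apply(W.reshape(-1,3)-o["tool_pos"]).reshape(W.shape)*1000
m=(W[...,2]>.012)&(W[...,2]<.075)&(L[...,1]>38)&(L[...,1]<120)&(abs(L[...,0])<60)
print(m.sum(), np.percentile(L[m],[1,50,99],axis=0).round(), np.percentile(W[m][:,2],[5,95]))
```

```text
1023 [[-60.  93.  60.]
 [-43. 106.  62.]
 [-37. 120.  93.]] [0.0164444  0.04517312]
```

Request:
{"method": "drive_tool", "body": {"commands": [[[1.5, 4.2, 40], [0, 0, 0]], [[1.5, 4.2, 80], [0, 0, 0]], [[1.5, 4.2, 105], [0, 0, 0]], [[1.5, 4.2, 117], [0, 0, 0]], [[1.5, 4.2, 120], [0, 0, 0]], [[1.5, 4.2, 120], [0, 0, 0]], [[1.5, 4.2, 120], [0, 0, 0]]]}}

```text
clock: 19.7
tool_pos: [0.4176, 0.2727, -0.0136]
ee_rot: [-0.259, 0.966, 0.0, 0.001]
contact_force: [-0.8, 0.2, 0.4]
opening: 0.0706
finger_force: 0.0
```

Request:
{"method": "drive_tool", "body": {"commands": [[[0, 0, 0], [0, 0, 0]], [[0, 0, 0], [0, 0, 0]], [[0, 0, 0], [0, 0, 0]], [[0, 0, 0], [0, 0, 0]], [[0, 0, 0], [0, 0, 0]], [[0, 0, 0], [0, 0, 0]]], "hand": 0}}

```text
clock: 20.3
tool_pos: [0.4172, 0.2723, -0.0144]
ee_rot: [-0.26, 0.966, 0.0, 0.0]
contact_force: [-0.9, -1.1, 6.3]
opening: 0.0477
finger_force: 40.0
```

Run:
```python
from h import *
o=get_obs();print(o["tool_pos"],o["opening"],o["finger_force"])
R=Ro.from_quat(o["ee_rot"])
print((R.inv().apply([.6113-.4173,-.0030-.271,0])*1000).round(1), R.inv().apply([.612-o["tool_pos"][0],-.003-o["tool_pos"][1],0]).round(4))
```

```text
[ 0.4171559   0.27232715 -0.01439083] 0.047728893372148085 40.00228415708989
[ -30.5 -334.3    0. ] [-0.0306 -0.3359  0.    ]
```

Request:
{"method": "drive_tool", "body": {"commands": [[[0, 0, -15], [0, 0, 0]], [[0, 0, -45], [0, 0, 0]], [[0, 0, -90], [0, 0, 0]], [[0, 0, -130], [0, 0, 0]], [[-2, -25, -140], [0, 0, 0]], [[-6, -65, -140], [0, 0, 0]], [[-10, -107, -140], [0, 0, 0]], [[-14, -150, -140], [0, 0, 0]], [[-18, -195, -140], [0, 0, 0]], [[-22, -240, -140], [0, 0, 0]]]}}

```text
clock: 21.3
tool_pos: [0.5568, 0.0741, 0.1252]
ee_rot: [-0.26, 0.966, 0.0, -0.0]
contact_force: [0.3, 1.9, -3.4]
opening: 0.0478
finger_force: 40.0
```

Request:
{"method": "drive_tool", "body": {"commands": [[[-4, -40, 0], [0, 0, 0]], [[-8, -75, 0], [0, 0, 0]], [[-8.5, -94.5, 0], [0, 0, 0]], [[-8.5, -94.5, 0], [0, 0, 0]], [[-8.5, -94.5, 0], [0, 0, 0]], [[-8.5, -94.5, 0], [0, 0, 0]], [[-8.5, -94.5, 0], [0, 0, 0]]]}}

```text
clock: 22.0
tool_pos: [0.6106, -0.0008, 0.1253]
ee_rot: [-0.26, 0.966, 0.0, -0.0]
contact_force: [0.3, 0.0, -1.7]
opening: 0.048
finger_force: 40.0
```

Run:
```python
from h import *
o=get_obs();print(o["tool_pos"],o["opening"],o["contact_force"]); c=look(save="w9.png"); W=cloud(c)
np.save("w9.npy",c,allow_pickle=True)
u,v=map(int,pix(c,[.6113,-.0028,.166])); print(u,v,(W[v-40:v+40:5,u,2]*1000).round())
for zt in (.164,.165):
  b=bore2(c,[.6113,-.0028],zt,dz=.003); print(b); 
u,v=map(int,pix(c,[*(b[0][0][:2]/1000),zt])); print(u,v)
print(shoulder(c,(u-32,u+32,v-30,v+40)))
```

```text
[ 0.61060404 -0.00079787  0.12528578] 0.047957624950495055 [ 0.31938654  0.0309503  -1.74969309]
284 255 [164. 165. 164. 107. 106. 101.  91.  57.  58.  56.  -1. 147. 153. 160.
 166. 164.]
((array([610.34,  -1.54,  15.62]), np.float64(0.18)), (array([610.39,  -1.53,  16.  ]), np.float64(0.88)), 161)
((array([610.23,  -1.58,  15.71]), np.float64(0.16)), (array([610.28,  -1.57,  16.  ]), np.float64(0.79)), 163)
287 254
((array([ 6.1542e+02, -1.8000e-01,  1.6000e+01]), np.float64(0.95)), 10)
```

Request:
{"method": "drive_tool", "body": {"commands": [[[0, -1.8, 0], [0, 0, 0]], [[0, -1.8, 8], [0, 0, 0]], [[0, -1.8, 18], [0, 0, 0]], [[0, -1.8, 26], [0, 0, 0]], [[0, -1.8, 32], [0, 0, 0]], [[0, -1.8, 38], [0, 0, 0]], [[0, -1.8, 42], [0, 0, 0]], [[0, -1.8, 44], [0, 0, 0]], [[0, -1.8, 44], [0, 0, 0]]]}}

```text
clock: 22.95
tool_pos: [0.6118, -0.0035, 0.0811]
ee_rot: [-0.26, 0.966, -0.0, -0.0]
contact_force: [-0.3, -0.1, -2.5]
opening: 0.048
finger_force: 40.0
```

Request:
{"method": "drive_tool", "body": {"commands": [[[0, 0, 1], [0, 0, 0]], [[0, 0, 2], [0, 0, 0]], [[0, 0, 3], [0, 0, 0]], [[0, 0, 3.5], [0, 0, 0]], [[0, 0, 3.5], [0, 0, 0]]]}}

```text
clock: 23.45
tool_pos: [0.6119, -0.0034, 0.0778]
ee_rot: [-0.26, 0.966, -0.0, 0.0]
contact_force: [0.3, 0.1, -1.9]
opening: 0.0479
finger_force: 40.0
```

Request:
{"method": "drive_tool", "body": {"commands": [[[0, 0, 0.4], [0, 0, 0]], [[0, 0, 0.8], [0, 0, 0]], [[0, 0, 1], [0, 0, 0]], [[0, 0, 1], [0, 0, 0]]]}}

```text
clock: 23.85
tool_pos: [0.6122, -0.0034, 0.0776]
ee_rot: [-0.26, 0.966, 0.0, 0.0]
contact_force: [-5.3, -0.1, 9.6]
opening: 0.0476
finger_force: 40.0
```

Request:
{"method": "drive_tool", "body": {"commands": [[[0, 0, -0.8], [0, 0, 0]], [[0, 0, -0.8], [0, 0, 0]], [[0, 0, -0.8], [0, 0, 0]], [[0, 0, -15], [0, 0, 0]], [[0, 0, -45], [0, 0, 0]], [[10, -3, -75], [0, 0, 0]], [[50, -13, -80], [0, 0, 0]], [[95, -24, -80], [0, 0, 0]], [[140, -36, -80], [0, 0, 0]], [[185, -47, -80], [0, 0, 0]]], "hand": 0.75}}

```text
clock: 24.85
tool_pos: [0.4742, -0.138, 0.1578]
ee_rot: [-0.26, 0.966, -0.0, 0.001]
contact_force: [0.5, -0.7, 1.5]
opening: 0.0704
finger_force: 0.0
```

Request:
{"method": "drive_tool", "body": {"commands": [[[40, -10, 0], [0, 0, 0]], [[62, -16, 20], [0, 0, 0]], [[62, -16, 40], [0, 0, 0]], [[62, -16, 40], [0, 0, 0]], [[62, -16, 40], [0, 0, 0]], [[62, -16, 40], [0, 0, 0]]]}}

```text
clock: 25.45
tool_pos: [0.4307, -0.1816, 0.1179]
ee_rot: [-0.26, 0.966, -0.0, 0.001]
contact_force: [0.7, 0.0, 0.6]
opening: 0.0706
finger_force: 0.0
```

Run:
```python
from h import *
o=get_obs();print(o["tool_pos"],o["ee_rot"].round(4),o["joint_pos"].round(2))
c=look(save="w10.png"); f=fit(c,*pix(c,[.4295,-.1806,.034]),.028,.04,.034)
print(f); print(tool([f[0][0]/1000+.0008,f[0][1]/1000+.001,-.002]))
W=cloud(c);L=Ro.from_quat(o["ee_rot"]).inv().apply(W.reshape(-1,3)-o["tool_pos"]).reshape(W.shape)*1000
m=(W[...,2]>.04)&(W[...,2]<.11)&(abs(L[...,1])<120)&(abs(L[...,0])<80)&(L[...,2]>-15)
print(m.sum(),np.percentile(L[m],[1,50,99],axis=0).round(),W[m][:,2].max())
t=look("top"); W=cloud(t)
u,v=map(int,pix(t,[.611,-.003,.1])); 
print((W[v-14:v+15:4,u-14:u+15:4,2]*1000).round())
```

```text
[ 0.4306582  -0.18164052  0.11789909] [-2.599e-01  9.656e-01 -4.000e-04  6.000e-04] [ 0.01  0.22  0.36  2.06 -0.1   0.87  2.53]
(array([ 429.2, -182.4,   15.8]), 105, np.float64(0.29), np.float64(33.2))
[  0.5   0.6 119.8]
1362 [[-79. -43.  28.]
 [-59. -22.  52.]
 [-51.   9.  78.]] 0.09067135627598315
[[  3.   1.   4.   0.   2.   5. -10.   3.]
 [ -3.  16.  23.  58.  60.  17.  -4.  -4.]
 [ 15.  61.  55. 120. 116. 102.  56.  -4.]
 [ 20.  57. 118. 104. 109. 117.  48.  15.]
 [ 61.  99. 117. 101. 102.  94.  99.  52.]
 [ 55.  53. 100. 116. 115. 116. 102.  55.]
 [ 19.  58.  61.  74. 100. 109.  54.  12.]
 [ 18.  57.  62.  59.  58.  64.  63.  23.]]
```

View pics/w10.png

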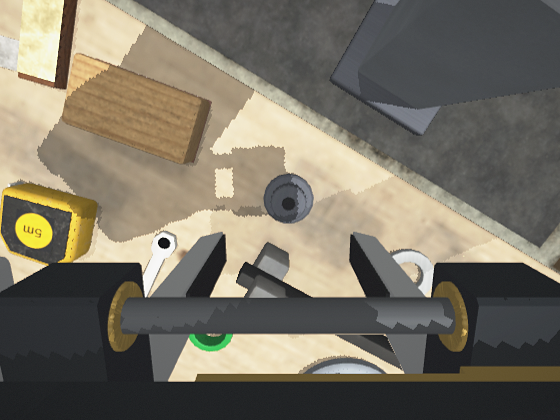

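The cap is centred at (288,197), with the clamp head clear of the fingers; the stack reads 117 mm high, so the small cutter is seated.

Request:
{"method": "drive_tool", "body": {"commands": [[[0.5, 0.6, 40], [0, 0, 0]], [[0.5, 0.6, 80], [0, 0, 0]], [[0.5, 0.6, 105], [0, 0, 0]], [[0.5, 0.6, 117], [0, 0, 0]], [[0.5, 0.6, 119.5], [0, 0, 0]], [[0.5, 0.6, 119.5], [0, 0, 0]], [[0.5, 0.6, 119.5], [0, 0, 0]]]}}

```text
clock: 26.25
tool_pos: [0.4299, -0.1818, -0.0016]
ee_rot: [-0.26, 0.966, -0.0, 0.001]
contact_force: [-1.1, -0.4, 0.2]
opening: 0.0702
finger_force: 0.0
```

Request:
{"method": "drive_tool", "body": {"commands": [[[0, 0, 0], [0, 0, 0]], [[0, 0, 0], [0, 0, 0]], [[0, 0, 0], [0, 0, 0]], [[0, 0, 0], [0, 0, 0]], [[0, 0, 0], [0, 0, 0]], [[0, 0, 0], [0, 0, 0]], [[0, 0, 0], [0, 0, 0]]], "hand": 0, "grip_force": 30}}

```text
clock: 26.95
tool_pos: [0.429, -0.1816, -0.0027]
ee_rot: [-0.259, 0.966, -0.0, -0.0]
contact_force: [-0.1, 0.0, 1.5]
opening: 0.0303
finger_force: 30.0
```

Run:
```python
from h import *
o=get_obs();print(o["tool_pos"],o["opening"],o["finger_force"])
R=Ro.from_quat(o["ee_rot"])
print((R.inv().apply([.6114-.4292,-.0030+.1824,0])*1000).round(1))
```

```text
[ 0.42900997 -0.18155057 -0.00273961] 0.03027206493403816 29.99312996864319
[-247.6   63.9   -0. ]
```

Request:
{"method": "drive_tool", "body": {"commands": [[[0, 0, -15], [0, 0, 0]], [[0, 0, -45], [0, 0, 0]], [[0, 0, -90], [0, 0, 0]], [[0, 0, -125], [0, 0, 0]], [[-20, 5, -137], [0, 0, 0]], [[-60, 15, -137], [0, 0, 0]], [[-105, 27, -137], [0, 0, 0]], [[-150, 39, -137], [0, 0, 0]], [[-195, 50, -137], [0, 0, 0]], [[-230, 59, -137], [0, 0, 0]]]}}

```text
clock: 27.95
tool_pos: [0.5997, -0.0127, 0.1338]
ee_rot: [-0.26, 0.966, 0.0, -0.0]
contact_force: [-0.7, 0.2, -1.2]
opening: 0.0306
finger_force: 30.0
```

Request:
{"method": "drive_tool", "body": {"commands": [[[-17.5, 5, 0], [0, 0, 0]], [[-17.5, 5, 0], [0, 0, 0]], [[-17.5, 5, 0], [0, 0, 0]], [[-17.5, 5, 0], [0, 0, 0]], [[-17.5, 5, 0], [0, 0, 0]]]}}

```text
clock: 28.45
tool_pos: [0.6107, -0.003, 0.1345]
ee_rot: [-0.259, 0.966, -0.0, 0.0]
contact_force: [-0.2, 0.0, -1.3]
opening: 0.0305
finger_force: 30.0
```

Run:
```python
from h import *
o=get_obs();print(o["tool_pos"],o["opening"],o["contact_force"]); c=look(save="w11.png"); W=cloud(c)
u,v=pix(c,[.6113,-.0028,.169]); 
print("head",fit(c,u,v,.163,.175,.169,.03)); print("collar",fit(c,u,v,.148,.16,.153,.04))
print("small disc",fit(c,*pix(c,[.6113,-.003,.102]),.096,.108,.102,.045))
```

```text
[ 0.61065203 -0.00299943  0.13445318] 0.030525006848330417 [-0.23832476  0.0293274  -1.314616  ]
head (array([610.1,  -3.8,  17.2]), 284, np.float64(2.33), np.float64(170.4))
collar (array([605.5,  -6.6,  17.8]), 191, np.float64(3.44), np.float64(154.2))
small disc (array([611.4,  -3.7,  31.2]), 306, np.float64(4.19), np.float64(101.3))
```

View pics/w11.png

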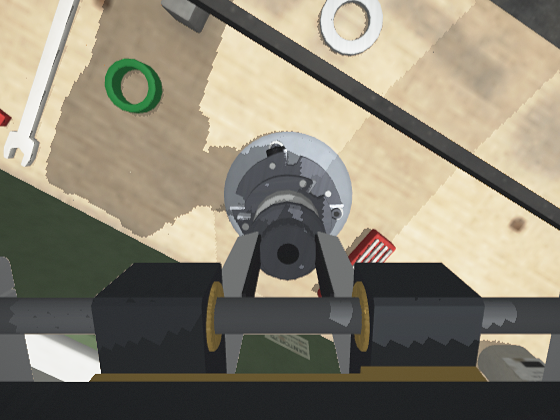

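The cap hangs upright with its centre dot at (288,253), the cutter stack below it. I'll locate the dot.

Run:
```python
from h import *
c=look(); g=c["img"].mean(2); W=cloud(c)
r=g[240:268,274:302]; m=(r<np.percentile(r,14)).astype(np.uint8)
n,l,st,ce=cv2.connectedComponentsWithStats(m); i=1+np.argmax(st[1:,4]); u,v=ce[i]+[274,240]; z=np.nanmedian(W[262:270,280:296,2])
print(st[i],u,v,z,(onplane(c,u,v,z)*1000).round(1))
# small cutter hub: visible rim at z .118
m=(W[...,2]>.112)&(W[...,2]<.122); P=W[m]; print(m.sum()); vv,uu=np.where(m)
q=[]
for a in range(uu.min(),uu.max()+1,2):
    k=vv[uu==a]
    if len(k)>2 and 240<a<335: q.append(onplane(c,a,k.min()-.5,.118)[:2])
print(circ(np.array(q),.024),len(q))
```

```text
[16 14  8  9 18] 294.3333333333333 257.8888888888889 0.1705468182247406 [611.5   1.4 170.5]
1570
(array([612.08,  -4.01,  16.  ]), np.float64(15.12)) 38
```

Request:
{"method": "drive_tool", "body": {"commands": [[[-0.8, -0.5, 0], [0, 0, 0]], [[-0.8, -0.5, 8], [0, 0, 0]], [[-0.8, -0.5, 14], [0, 0, 0]], [[-0.8, -0.5, 18], [0, 0, 0]], [[-0.8, -0.5, 21], [0, 0, 0]], [[-0.8, -0.5, 23], [0, 0, 0]], [[-0.8, -0.5, 23], [0, 0, 0]]]}}

```text
clock: 29.25
tool_pos: [0.6119, -0.0022, 0.111]
ee_rot: [-0.26, 0.966, -0.0, -0.0]
contact_force: [-0.5, -1.4, -0.7]
opening: 0.0306
finger_force: 30.0
```

Request:
{"method": "drive_tool", "body": {"commands": [[[0, 0, 1], [0, 0, 0]], [[0, 0, 2], [0, 0, 0]], [[0, 0, 3], [0, 0, 0]], [[0, 0, 3.5], [0, 0, 0]], [[0, 0, 3.5], [0, 0, 0]]]}}

```text
clock: 29.75
tool_pos: [0.612, -0.0021, 0.1077]
ee_rot: [-0.259, 0.966, -0.0, -0.0]
contact_force: [0.6, 0.1, -1.8]
opening: 0.0303
finger_force: 30.0
```

Request:
{"method": "drive_tool", "body": {"commands": [[[0, 0, 0.4], [0, 0, 0]], [[0, 0, 0.8], [0, 0, 0]], [[0, 0, 1], [0, 0, 0]], [[0, 0, 1], [0, 0, 0]]]}}

```text
clock: 30.15
tool_pos: [0.6123, -0.0021, 0.1073]
ee_rot: [-0.26, 0.966, -0.0, 0.0]
contact_force: [-2.7, -0.1, 6.3]
opening: 0.0302
finger_force: 30.0
```

Seated. Release, retreat and check.

Request:
{"method": "drive_tool", "body": {"commands": [[[0, 0, -0.6], [0, 0, 0]], [[0, 0, -0.6], [0, 0, 0]], [[0, 0, -0.6], [0, 0, 0]], [[0, 0, -15], [0, 0, 0]], [[0, 0, -45], [0, 0, 0]], [[10, 0, -80], [0, 0, 0]], [[40, 10, -90], [0, 0, 0]], [[70, 20, -90], [0, 0, 0]], [[70, 20, -90], [0, 0, 0]], [[70, 20, -90], [0, 0, 0]]], "hand": 0.75}}

```text
clock: 31.15
tool_pos: [0.5416, -0.0198, 0.198]
ee_rot: [-0.259, 0.966, -0.0, 0.001]
contact_force: [0.4, 0.7, -0.4]
opening: 0.0706
finger_force: 0.0
```

Run:
```python
from h import *
o=get_obs(); print(o["clock"],o["contact_force"],o["opening"])
c=look(); W=cloud(c)
for z in (.144,.128,.118,.102,.092,.074,.058): 
    u,v=map(int,pix(c,[.6115,-.003,z])); print(z,u,v)
u,v=map(int,pix(c,[.6115,-.003,.144])); print((W[v-60:v+12:4,u-16:u+17:8,2]*1000).round())
s=look("side"); us,vs=map(int,pix(s,[.611,-.003,.08]))
a=cv2.resize(c["img"][max(0,v-90):v+60,u-90:u+90],(480,400)); b=cv2.resize(s["img"][vs-45:vs+45,us-36:us+36],(320,400))
cv2.imwrite("pics/end.png",np.hstack([a,b])[:,:,::-1])
```

```text
31.15 [ 0.40879774  0.66848251 -0.37451006] 0.07058225183680486
0.144 264 290
0.128 265 282
0.118 266 277
0.102 267 270
0.092 267 266
0.074 268 259
0.058 269 254
[[ 58.  57.  57.  57.  57.]
 [ 57.  57.  65.  65.  57.]
 [ 56. 100. 102. 101.  95.]
 [101. 101. 101. 100. 102.]
 [101. 101. 101. 101. 103.]
 [101. 101. 107. 105. 101.]
 [101. 114. 117. 115. 105.]
 [111. 122. 125. 123. 116.]
 [119. 127. 127. 128. 124.]
 [127. 127. 127. 127. 126.]
 [129. 130. 134. 132. 127.]
 [128. 138. 141. 138. 127.]
 [127. 143. 142. 144. 134.]
 [141. 144. 144. 144. 140.]
 [144. 142. 145. 143. 144.]
 [143. 145. 145. 143. 143.]
 [143. 143. 143. 143. 145.]
 [336. 336. 336. 336. 336.]]
```

View pics/end.png

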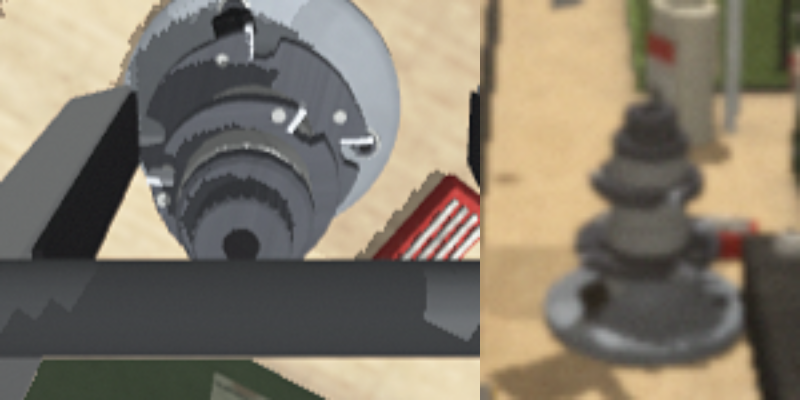

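The heights match a fully seated pack: large disc 57, small disc 101, collar 127 and head 144 mm. The side view (right half) shows the stack straight, and the robot is clear.

```bash
python3 -c "
from workcell import job_done
print(job_done())"
```

```text
the job is handed in; nothing more can be done
None
```

The pack is on the arbor in the order asked (large cutter, thick ring, small cutter, clamping cap), with measured heights matching every part fully seated; the thin ring was left untouched, and the job was handed in at about 31 s.

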